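# Close and lock the leak-test chamber

### The arm

A 7-joint arm with a two-finger parallel gripper is mounted at the origin on a cart in front of the work surface, level with it; the furniture and walls round the work are solid. World frame = base frame: x ahead of the robot, y to its left, z up, the work surface at z = 0. Lengths are in m, angles in degrees, forces in N, time in s.
With the tool pointing down it reaches from about 0.4 to 0.925 m from the base axis. Payload 5.6 kg.
Tool frame: the origin (TCP) lies at the very end of the fingers, on their centre line; the grasp point (between the pads) lies 19 mm behind it; z points along the fingers, y is the line along which they close (so a half turn about z gives the same grasp; the last joint's range is limited). The gripper opens to 85 mm and grips with 20 to 120 N. Pads are 22 mm wide; open, the fingers measure 114 mm over their backs; the gripper's body (76 mm by 85 mm) begins 54 mm behind the grasp point. The pads swing forward as they close: fully open they stand 13 mm farther back than shut.
Start: joints at [-78.553, 26.786, -0.665, 91.828, 0.344, 61.387, -3.226], TCP at [0.156, 0.631, 0.231] pointing down, gripper open.
Joint ranges: [-144.91, 144.91], [-17.63, 115.5], [-89.93, 88.59], [15.96, 139.68], [-74.01, 254.01], [8.47, 105.57], [-167.45, 167.45]. Speed limits (degrees/s): [147.25, 147.25, 180, 180, 180, 180, 180].

### API

Orientations are given as [roll, pitch, yaw] about the fixed x, y, z axes, in that order (R = Rz(yaw) Ry(pitch) Rx(roll)).
In Python, from rig import readout, vision, workorder gives the robot as it stands.
- The arm moves only by the tool move_arm, never from a script. Its argument "increments" is a list of rows, each an object of numbers: "fingers": the finger opening in cm, from 0 to 8.54; "tx", "ty", "tz": the shift along the tool's x, y, z in cm; "rx", "ry", "rz": the turn, a rotation vector about the tool's x, y, z in degrees. In form: [{"fingers": .., "tx": .., "ty": .., "tz": .., "rx": .., "ry": .., "rz": ..}, ...]. A call has 1 to 12 rows; each row shifts and turns the commanded pose from where the row before left it, along the tool's axes as they then stand; what a row does not reach is not made up. A row lasts 1/10 s, in which the tool goes at most 50 mm and 8.59 degrees, less where a joint would pass 70% of its speed; a pose out of reach is approached as far as the arm can. A call with a gripper value outside its range is refused whole. The fingers move at their own pace and stop on an object; the grip force is fixed at half the most. Time passes only in rows, so rows that do not move let the fingers close. It gives the time, the measured TCP pose, the force, the opening and the grip force at its end, in the units of the state.
- readout.get_state(): the state, without advancing time (a new reading comes with each control period).
- vision.read_camera(name): name is "scene" or "top" or "wrist"; returns the picture (400x640x3 uint8, red, green, blue); there is no depth.
- vision.camera_info(name): a dict with "fov_y" (degrees; the focal length in pixels is half the picture's height over the tangent of half this angle, whatever the lens; pixels are square), "cx", "cy" (the principal point, pixels), "k1" (the pictures are not rectified: a ray, as slopes to the right and down, at radius r is drawn at 1 + k1 r^2 times it, then the intrinsics apply), "camera_from_world" (4x4, takes a point from world to camera coordinates). Camera axes: x right, y up, looking along -z (the intrinsics and any distortion apply to the point x, -y, -z); pixel columns grow to the right and rows downward; lengths in m; the calibration is good to about 2 mm. A picture is of the moment at which its call begins: read the wrist's pose just before it. camera_info takes no time and is no camera call; for the wrist camera it gives the pose at the moment of the call.
- workorder.finish_job(): hands the job in; it is judged then, once.
The state is a dict: "clock": time; "qpos": joint angles; "qd": joint speeds; "joint_efforts": joint torques, N m; "ee_pos": TCP position; "tool_rot": TCP orientation; "force": force on the tool from outside, world axes, zero at the start; "ft_torque": the same for the moment, N m; "finger_gap": finger opening in m; "grasp_force": force on a finger pad.
Only numpy, scipy, OpenCV 4.12 (cv2) and the standard library are available. Lean on these libraries where they do the work, as an engineer would, in place of code of your own. Each camera call takes 0.05 s, during which the arm holds its last target. There are 200 camera calls.

### The job

Close the leak-test chamber: set the loose rectangular cover into its rim over the elbow casting, handle side up, and press it down against the stiff rubber stops until it is fully home, level and flush with the rim all round. Only then flip the cam lever at the end of the chamber right over so that it lies flat on top of the cover. Leave the cover closed, and do not disturb the other parts on the bench.

Things in the scene. Friction and masses are not known exactly. Their poses are not given: they have to be found in the camera images.
- chamber: Fixed grey steel open box 145 (x) x 205 (y) x 80 mm high, bright rim on top, an elbow casting fixed inside. Origin: centre of underside, z up; cam lever outside its +y end. Inside the rim (top 80 mm up) a recess 125 x 185 mm, 14 mm deep, with a 5 mm sloping lead-in. On its floor ledge four rubber stops (11 mm round) at x +-55, y +-78 mm stand 7 mm up; each takes about 4 N to push in and stays.
- seat (a point): Centre of the recess at the height of its floor ledge, the seat, 66 mm above the chamber's origin; axes as the chamber's. The cover is home when its underside is at this height.
- cover: Loose bright plate 120 (x) x 180 (y) x 14 mm, 0.3 kg, flat on the bench. Origin: centre of underside, z up. Central dark bridge handle 20 (x) x 50 mm (y), top 44 mm above the underside, its bar 30 to 44 mm above, legs at both ends. Fits the recess either way round with 2.5 mm play a side. Laid on the stops it stands 7 mm proud of the rim; home, its top is flush with the rim.
- lever (a joint): Cam lever's angle (rad) about a level hinge along the chamber's x. 0: leaning 0.26 outward (to the chamber's +y) from upright; 0.26: upright; 1.83 (its stop): flat, pointing to -y over the cover, locked. Stays where it is left (0.18 N m friction). Its rubber foot bears on a cover that stands proud at this end.
- lever_hinge (a point): Axis of the cam lever: on the chamber's centre line, 118 mm from the chamber's origin along +y and 87.5 mm above it; axes as the chamber's.
- lever_tip (a point): End of the cam lever, 80 mm from its axis; its z points from the axis to the tip. The lever is a steel bar 16 mm wide (x) and 10 mm thick, with a black grip 22 mm wide and 13 mm thick over its last 32 mm.
- pulley: Bystander: black crank pulley, 122 mm across, 73 mm high, behind the work. Origin under its centre.
- housing: Bystander: grey cast thermostat housing, 89 x 135 x 108 mm, behind the work. Origin under its centre.
- green_box: Bystander: small green and white box, 48 x 59 x 52 mm, to the right of the work. Origin under its centre.

How it is judged:
By the outcome, as a careful person would: the job done as asked, in the order asked, and still so for the second after the job is handed in, with the robot touching nothing.
It also fails if it takes over 67 s, if anything falls off the work surface, if the arm or the gripper's body presses on something with over 40 N, if the wrist force passes 120 N, or if a joint passes its speed limit or range.

## Working session

There is one attempt and no reset: what is moved stays moved. The work goes in short steps, Python scripts to look and compute and a tool call to move; the robot and the scene stay as the last step left them, time stands still between calls to the robot, and variables do not carry over. Pictures are saved under pics/ and viewed, at most 10 in all, crops included, and the job is handed in when it is done.

Besides the shell and the picture viewer there is one more tool, called as name(argument=value, ...) on one line, values as JSON. move_arm: Moves the arm, as the interface text tells. Its arguments: {"type":"object","properties":{"increments":{"type":"array"}},"required":["increments"]}

```bash
mkdir -p pics; ls; python3 - <<'E'
from rig import readout, vision
import cv2
print(readout.get_state())
for n in ("scene","top"):
    im=vision.read_camera(n); cv2.imwrite(f"pics/{n}0.png",im[:,:,::-1]); print(n,vision.camera_info(n))
E
```

```text
pics
{'clock': 0.0, 'qpos': array([-78.55198558,  26.83700341,  -0.66533515,  91.88024789,
         0.3428762 ,  61.38724307,  -3.22607798]), 'qd': array([-0.05415684, -0.02267375,  0.02487061,  0.02115794, -0.02426196,
       -0.00582271,  0.01885298]), 'joint_efforts': array([ 4.91170904e-04, -5.32397318e+01,  2.14040000e-02, -2.51283109e+01,
        1.13647737e-02,  8.02613766e-03, -9.49638746e-06]), 'ee_pos': array([0.15620035, 0.63037955, 0.23033183]), 'tool_rot': array([-1.79897675e+02,  6.11359246e-03,  1.66084332e+02]), 'force': array([0.99881515, 0.64674096, 0.70642382]), 'ft_torque': array([-0.05486747, -0.0094402 ,  0.04925541]), 'grasp_force': 0.0, 'finger_gap': 0.08569686385047359}
scene {'fov_y': 53.08425210198754, 'cx': 316.62994736358735, 'cy': 199.89841698795937, 'k1': -0.039869036851550854, 'camera_from_world': array([[ 0.60055373, -0.79921233, -0.02439019, -0.39653082],
       [ 0.46209716,  0.32201777,  0.82629944, -0.38749544],
       [-0.65253463, -0.50750784,  0.56270272, -0.87268428],
       [ 0.        ,  0.        ,  0.        ,  1.        ]])}
top {'fov_y': 42.95776163079631, 'cx': 323.00738613166345, 'cy': 193.6264377945702, 'k1': -0.1669264817949982, 'camera_from_world': array([[ 0.01991408, -0.99979683, -0.00311807, -0.06251185],
       [ 0.99291752,  0.01941151,  0.11720916, -0.61696052],
       [-0.11712482, -0.0054301 ,  0.99310236, -1.56032634],
       [ 0.        ,  0.        ,  0.        ,  1.        ]])}
```

View pics/scene0.png

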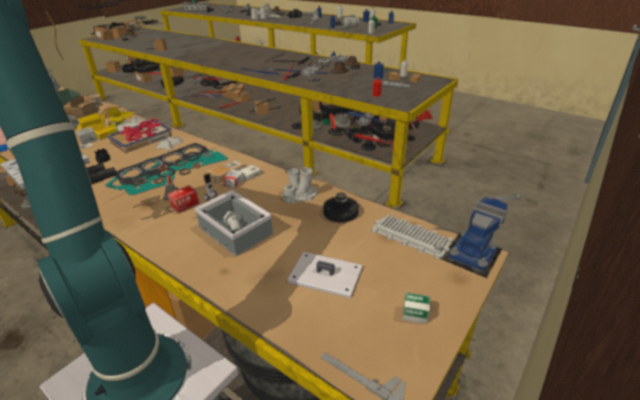

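View pics/top0.png

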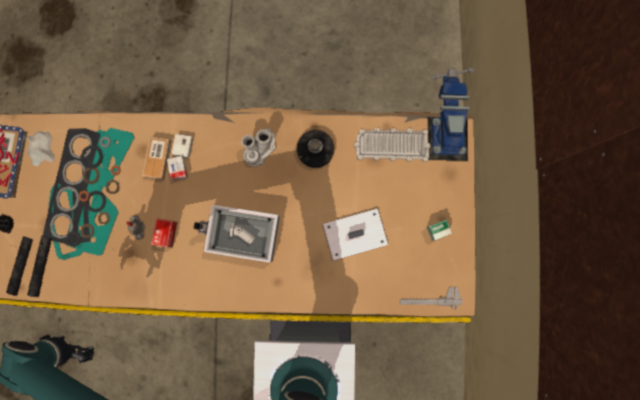

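The scene view shows the open chamber at (234,222) and the cover, handle up, at (326,273). In the top view the chamber is at (242,234) with its lever to the left at (200,227), so its +y is roughly world +y. The cover is at (355,233) with a dark handle, and nothing lies between the two.

```bash
cat > h.py <<'E'
import numpy as np, cv2
from rig import readout, vision
def K(ci):
    f=200/np.tan(np.radians(ci["fov_y"]/2)); return np.array([[f,0,ci["cx"]],[0,f,ci["cy"]],[0,0,1.]]), np.array([ci["k1"],0,0,0,0.])
def onplane(ci,px,z):
    k,d=K(ci); T=np.linalg.inv(ci["camera_from_world"])
    n=cv2.undistortPoints(np.array(px,float).reshape(-1,1,2),k,d)[:,0]
    r=np.c_[n[:,0],-n[:,1],-np.ones(len(n))]@T[:3,:3].T
    o=T[:3,3]; return o+r*((z-o[2])/r[:,2])[:,None]
def proj(ci,P):
    M=ci["camera_from_world"]; c=np.atleast_2d(P)@M[:3,:3].T+M[:3,3]
    k,d=K(ci); return cv2.projectPoints(c*[1,-1,-1],np.zeros(3),np.zeros(3),k,d)[0][:,0]
def rect(mask,box,ci,z):
    x0,y0,x1,y1=box; m=np.zeros_like(mask); m[y0:y1,x0:x1]=mask[y0:y1,x0:x1]
    c=max(cv2.findContours(m,cv2.RETR_EXTERNAL,cv2.CHAIN_APPROX_NONE)[0],key=cv2.contourArea)
    w=onplane(ci,c[:,0],z)[:,:2]*1000
    (cx,cy),(a,b),t=cv2.minAreaRect(w.astype(np.float32))
    if a>b: a,b,t=b,a,t+90   # t: direction of short side from x
    t=(t+90)%180-90
    return round(cx,1),round(cy,1),round(a,1),round(b,1),round(t,2)
E
python3 - <<'E'
from h import *
im=cv2.imread("pics/top0.png"); ci=vision.camera_info("top")
hsv=cv2.cvtColor(im,cv2.COLOR_BGR2HSV)
m=((hsv[...,1]<45)&(hsv[...,2]>130)).astype(np.uint8)*255
print("cover",rect(m,(310,195,400,270),ci,.014))
print("chamber",rect(m,(200,195,290,270),ci,.08))
d=((hsv[...,2]<85)).astype(np.uint8)*255
print("handle",rect(d,(340,222,372,245),ci,.044))
print("lever px",onplane(ci,[(200,227)],.16), vision.camera_info("wrist"))
big=cv2.resize(im[190:275,185:400],None,fx=3.7,fy=3.7,interpolation=cv2.INTER_CUBIC); cv2.imwrite("pics/z.png",big)
E
```

```text
cover (494.6, -154.8, 119.0, 178.3, 16.97)
chamber (487.5, 199.2, 144.4, 208.4, -7.8)
handle (495.9, -153.7, 9.7, 36.0, 12.32)
lever px [[0.49882597 0.30451551 0.16      ]] {'fov_y': 63.04273775454028, 'cx': 323.2402952895517, 'cy': 194.09826223868524, 'k1': -0.043532697201295864, 'camera_from_world': array([[ 2.39987691e-01,  9.70775661e-01, -7.24560783e-04,
        -6.49976002e-01],
       [-9.23489246e-01,  2.28067675e-01, -3.08468390e-01,
         3.99710748e-02],
       [-2.99288356e-01,  7.46977406e-02,  9.51234318e-01,
        -3.78762278e-01],
       [ 0.00000000e+00,  0.00000000e+00,  0.00000000e+00,
         1.00000000e+00]])}
```

View pics/z.png

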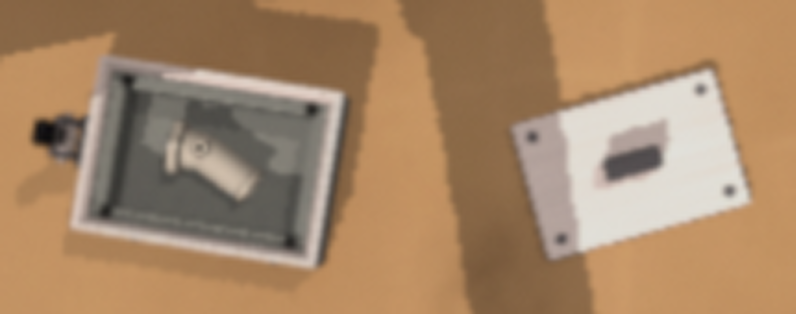

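The crop shows the chamber's rim outline from (70,60) to (345,265) with the lever at its left end (55,135). The cover's corners are at about (515,125), (715,65), (750,200) and (550,258), and its handle is at (632,162). The sizes agree with those given, so I'll fly to a look pose over the chamber.

move_arm(increments=[{"rz":8.4,"tz":-0.6},{"rz":8.4,"tz":-0.6},{"rz":8.4,"tz":-0.6},{"rz":8.4,"tz":-0.6},{"rz":8.4,"tz":-0.6},{"rz":8.4,"tz":-0.6},{"rz":8.4,"tz":-0.6},{"rz":8.4,"tz":-0.6},{"rz":8.4,"tz":-0.6},{"rz":8.4,"tz":-0.6}])

```text
schema error: expected keys fingers, tx, ty, tz, rx, ry, rz
```

move_arm(increments=[{"tx":-3.2,"ty":3.2},{"tx":-3.2,"ty":3.2},{"tx":-3.2,"ty":3.2},{"tx":-3.2,"ty":3.2},{"tx":-3.2,"ty":3.2},{"tx":-3.2,"ty":3.2},{"tx":-3.2,"ty":3.2},{"tx":-3.2,"ty":3.2},{"tx":-3.2,"ty":3.2},{"tx":-3.2,"ty":3.2},{"tx":-3.2,"ty":3.2},{"tx":-2.9,"ty":3.6}])

```text
schema error: expected keys fingers, tx, ty, tz, rx, ry, rz
```

move_arm(increments=[{},{},{}])

```text
schema error: expected keys fingers, tx, ty, tz, rx, ry, rz
```

```bash
python3 - <<'E'
from h import *
s=readout.get_state(); print(s["clock"],s["ee_pos"],s["tool_rot"],s["force"])
ci=vision.camera_info("wrist"); im=vision.read_camera("wrist")[:,:,::-1]; cv2.imwrite("pics/w1.png",im)
hsv=cv2.cvtColor(np.ascontiguousarray(im),cv2.COLOR_BGR2HSV)
m=((hsv[...,1]<45)&(hsv[...,2]>130)).astype(np.uint8)*255
print(rect(m,(0,0,640,400),ci,.08))
import pickle; pickle.dump(ci,open("w1.pkl","wb"))
E
```

```text
0.1 [0.15621844 0.63042653 0.23041641] [-1.79907878e+02  6.28757672e-03  1.66086342e+02] [ 0.06351893 -0.05664357 -0.61787518]
(260.3, 453.6, 10.3, 10.6, -12.94)
```

View pics/w1.png

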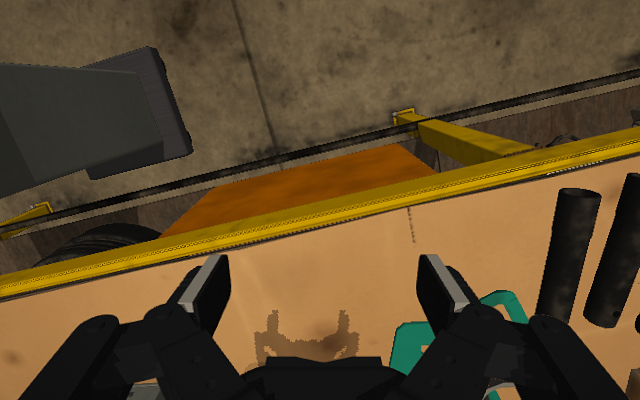

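The moves were refused because every row needs all seven keys. The picture is from the start pose: the fingers are at (210,300) and (440,300) along the bottom, so picture-up is tool +x.

move_arm(increments=[{"fingers":8.5,"tx":0,"ty":0,"tz":-0.6,"rx":0,"ry":0,"rz":8.4},{"fingers":8.5,"tx":0,"ty":0,"tz":-0.6,"rx":0,"ry":0,"rz":8.4},{"fingers":8.5,"tx":0,"ty":0,"tz":-0.6,"rx":0,"ry":0,"rz":8.4},{"fingers":8.5,"tx":0,"ty":0,"tz":-0.6,"rx":0,"ry":0,"rz":8.4},{"fingers":8.5,"tx":0,"ty":0,"tz":-0.6,"rx":0,"ry":0,"rz":8.4},{"fingers":8.5,"tx":0,"ty":0,"tz":-0.6,"rx":0,"ry":0,"rz":8.4},{"fingers":8.5,"tx":0,"ty":0,"tz":-0.6,"rx":0,"ry":0,"rz":8.4},{"fingers":8.5,"tx":0,"ty":0,"tz":-0.6,"rx":0,"ry":0,"rz":8.4},{"fingers":8.5,"tx":0,"ty":0,"tz":-0.6,"rx":0,"ry":0,"rz":8.4},{"fingers":8.5,"tx":0,"ty":0,"tz":-0.6,"rx":0,"ry":0,"rz":8.4}])

```text
clock: 1.15
ee_pos: [0.1562, 0.6307, 0.2911]
tool_rot: [180.0, 0.0, 81.7]
force: [0.3, 0.4, -0.3]
finger_gap: 0.0847
grasp_force: 0.0
```

move_arm(increments=[{"fingers":8.5,"tx":-3.2,"ty":3.2,"tz":0,"rx":0,"ry":0,"rz":0},{"fingers":8.5,"tx":-3.2,"ty":3.2,"tz":0,"rx":0,"ry":0,"rz":0},{"fingers":8.5,"tx":-3.2,"ty":3.2,"tz":0,"rx":0,"ry":0,"rz":0},{"fingers":8.5,"tx":-3.2,"ty":3.2,"tz":0,"rx":0,"ry":0,"rz":0},{"fingers":8.5,"tx":-3.2,"ty":3.2,"tz":0,"rx":0,"ry":0,"rz":0},{"fingers":8.5,"tx":-3.2,"ty":3.2,"tz":0,"rx":0,"ry":0,"rz":0},{"fingers":8.5,"tx":-3.2,"ty":3.2,"tz":0,"rx":0,"ry":0,"rz":0},{"fingers":8.5,"tx":-3.2,"ty":3.2,"tz":0,"rx":0,"ry":0,"rz":0},{"fingers":8.5,"tx":-3.2,"ty":3.2,"tz":0,"rx":0,"ry":0,"rz":0},{"fingers":8.5,"tx":-3.2,"ty":3.2,"tz":0,"rx":0,"ry":0,"rz":0},{"fingers":8.5,"tx":-3.1,"ty":3.4,"tz":0,"rx":0,"ry":0,"rz":0},{"fingers":8.5,"tx":-3,"ty":3.4,"tz":0,"rx":0,"ry":0,"rz":0}])

```text
clock: 2.35
ee_pos: [0.4888, 0.1985, 0.2914]
tool_rot: [-180.0, -0.0, 82.1]
force: [0.5, 0.9, -0.2]
finger_gap: 0.0846
grasp_force: 0.0
```

move_arm(increments=[{"fingers":8.5,"tx":0,"ty":0,"tz":0,"rx":0,"ry":0,"rz":0},{"fingers":8.5,"tx":0,"ty":0,"tz":0,"rx":0,"ry":0,"rz":0},{"fingers":8.5,"tx":0,"ty":0,"tz":0,"rx":0,"ry":0,"rz":0}])

```text
clock: 2.65
ee_pos: [0.4874, 0.2012, 0.291]
tool_rot: [-180.0, -0.0, 82.2]
force: [-0.7, -0.3, 0.1]
finger_gap: 0.0855
grasp_force: 0.0
```

```bash
python3 - <<'E'
from h import *
s=readout.get_state(); print(s["clock"],s["ee_pos"],s["tool_rot"],s["force"])
ci=vision.camera_info("wrist"); im=np.ascontiguousarray(vision.read_camera("wrist")[:,:,::-1]); cv2.imwrite("pics/w2.png",im)
hsv=cv2.cvtColor(im,cv2.COLOR_BGR2HSV)
m=((hsv[...,1]<45)&(hsv[...,2]>130)).astype(np.uint8)*255
print(rect(m,(0,0,640,400),ci,.08))
import pickle; pickle.dump(ci,open("w2.pkl","wb"))
E
```

```text
2.65 [0.48736856 0.20115682 0.29098579] [-1.79951462e+02 -3.35682366e-03  8.21788468e+01] [-0.70094329 -0.31527894  0.14792368]
(549.5, 178.0, 76.9, 215.2, -29.76)
```

View pics/w2.png

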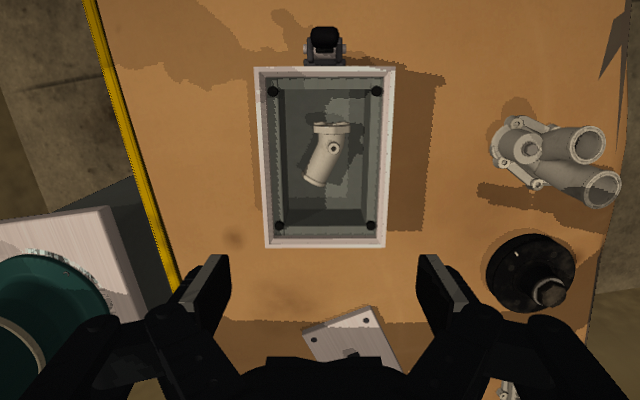

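The wrist view shows the whole chamber: rim corners near (254,67), (396,66), (386,247) and (265,248). The four black stops are at (272,91), (376,91), (371,225) and (279,225), and the lever is at (324,40).

```bash
python3 - <<'E'
from h import *
import pickle
ci=pickle.load(open("w2.pkl","rb")); im=cv2.imread("pics/w2.png")
hsv=cv2.cvtColor(im,cv2.COLOR_BGR2HSV)
m=((hsv[...,1]<60)&(hsv[...,2]>140)).astype(np.uint8)*255
for b in ((245,58,405,256),(245,66,405,256)): print(rect(m,b,ci,.08))
g=hsv[...,2]; P=[]
for x,y in ((272,91),(376,91),(371,225),(279,225)):
    w=(g[y-8:y+9,x-8:x+9]<45); n,l,s,c=cv2.connectedComponentsWithStats(w.astype(np.uint8)); i=1+np.argmax(s[1:,4]); P.append((x-8+c[i][0],y-8+c[i][1])); print(P[-1],s[i,4])
W=onplane(ci,P,.073)[:,:2]*1000; print(W.round(1),W.mean(0))
e=W[0]+W[1]-W[2]-W[3]; print("yaw",np.degrees(np.arctan2(-e[0],e[1])),np.linalg.norm(W[0]-W[1]),np.linalg.norm(W[1]-W[2]))
C=onplane(ci,[(254,67),(396,66),(386,247),(265,248)],.08)[:,:2]*1000; print(C.round(1),C.mean(0))
E
```

```text
(488.6, 201.4, 144.7, 203.6, -7.72)
(488.6, 201.4, 144.7, 203.6, -7.72)
(np.float64(273.8625954198473), np.float64(91.70992366412213)) 131
(np.float64(375.88659793814435), np.float64(90.76288659793815)) 97
(np.float64(369.82142857142856), np.float64(224.73809523809524)) 84
(np.float64(280.9911504424779), np.float64(223.8053097345133)) 113
[[445.9 284.7]
 [552.9 271. ]
 [532.2 119.1]
 [427.1 134.7]] [489.54532117 202.35395746]
yaw -7.450614994337176 107.87067199496714 153.30582641427145
[[431.2 311.3]
 [574.4 292.7]
 [548.3  90.6]
 [403.8 109. ]] [489.40504561 200.86871744]
```

move_arm(increments=[{"fingers":8.5,"tx":-4.5,"ty":0.6,"tz":0,"rx":0,"ry":0,"rz":-6.2},{"fingers":8.5,"tx":-4.5,"ty":0,"tz":0,"rx":0,"ry":0,"rz":-6.2},{"fingers":8.5,"tx":-4.4,"ty":-0.6,"tz":0,"rx":0,"ry":0,"rz":-6.2},{"fingers":8.5,"tx":-4.4,"ty":-1,"tz":0,"rx":0,"ry":0,"rz":-6.2},{"fingers":8.5,"tx":-4.3,"ty":-1.3,"tz":0,"rx":0,"ry":0,"rz":0},{"fingers":8.5,"tx":-4.3,"ty":-1.3,"tz":0,"rx":0,"ry":0,"rz":0},{"fingers":8.5,"tx":-4.3,"ty":-1.3,"tz":0,"rx":0,"ry":0,"rz":0},{"fingers":8.5,"tx":0,"ty":0,"tz":0,"rx":0,"ry":0,"rz":0},{"fingers":8.5,"tx":0,"ty":0,"tz":0,"rx":0,"ry":0,"rz":0},{"fingers":8.5,"tx":0,"ty":0,"tz":0,"rx":0,"ry":0,"rz":0}])

```text
clock: 3.7
ee_pos: [0.4827, -0.1122, 0.2911]
tool_rot: [-180.0, -0.0, 107.1]
force: [-0.2, 0.2, -0.7]
finger_gap: 0.0849
grasp_force: 0.0
```

```bash
python3 - <<'E'
from h import *
s=readout.get_state(); print(s["clock"],s["ee_pos"],s["tool_rot"],s["force"])
ci=vision.camera_info("wrist"); im=np.ascontiguousarray(vision.read_camera("wrist")[:,:,::-1]); cv2.imwrite("pics/w3.png",im)
import pickle; pickle.dump(ci,open("w3.pkl","wb"))
hsv=cv2.cvtColor(im,cv2.COLOR_BGR2HSV)
for sm,vm in ((60,110),(60,140),(40,120)):
    m=((hsv[...,1]<sm)&(hsv[...,2]>vm)).astype(np.uint8)*255
    print(rect(m,(180,0,480,330),ci,.014))
E
```

```text
3.7 [ 0.48272099 -0.11223581  0.29108849] [-1.79994420e+02 -4.86677719e-02  1.07082128e+02] [-0.20009483  0.1910699  -0.65209119]
(495.5, -151.5, 117.9, 178.2, 16.83)
(481.3, -102.8, 76.4, 116.4, -73.1)
(506.8, -95.0, 61.8, 73.5, 16.62)
```

View pics/w3.png

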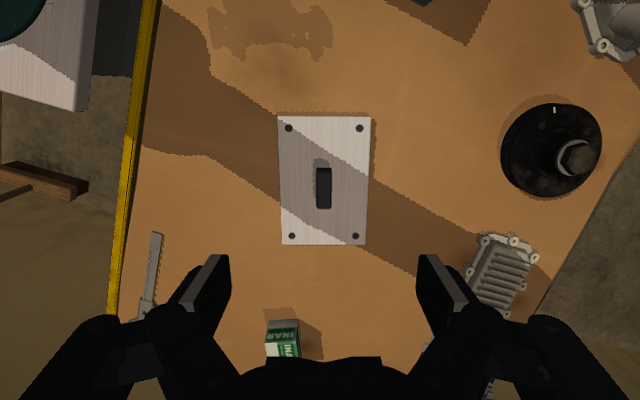

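The cover lies handle up with corners near (278,117), (371,117), (366,245) and (282,245), and its handle is at (324,188). Its measured 118 x 178 mm is consistent. I'll now descend on the handle and grip it.

move_arm(increments=[{"fingers":8.5,"tx":-2.1,"ty":0.05,"tz":0,"rx":0,"ry":0,"rz":0.2},{"fingers":8.5,"tx":-2.05,"ty":0,"tz":3,"rx":0,"ry":0,"rz":0},{"fingers":8.5,"tx":0,"ty":0,"tz":4.5,"rx":0,"ry":0,"rz":0},{"fingers":8.5,"tx":0,"ty":0,"tz":4.5,"rx":0,"ry":0,"rz":0},{"fingers":8.5,"tx":0,"ty":0,"tz":4.5,"rx":0,"ry":0,"rz":0},{"fingers":8.5,"tx":0,"ty":0,"tz":4,"rx":0,"ry":0,"rz":0},{"fingers":8.5,"tx":0,"ty":0,"tz":3,"rx":0,"ry":0,"rz":0},{"fingers":8.5,"tx":0,"ty":0,"tz":2.2,"rx":0,"ry":0,"rz":0},{"fingers":8.5,"tx":0,"ty":0,"tz":1.5,"rx":0,"ry":0,"rz":0},{"fingers":8.5,"tx":0,"ty":0,"tz":0,"rx":0,"ry":0,"rz":0},{"fingers":8.5,"tx":0,"ty":0,"tz":0,"rx":0,"ry":0,"rz":0}])

```text
clock: 4.85
ee_pos: [0.4955, -0.1536, 0.0197]
tool_rot: [180.0, 0.0, 106.7]
force: [0.1, -0.9, -0.0]
finger_gap: 0.0853
grasp_force: 0.0
```

move_arm(increments=[{"fingers":1.0,"tx":0,"ty":0,"tz":0,"rx":0,"ry":0,"rz":0},{"fingers":1.0,"tx":0,"ty":0,"tz":0,"rx":0,"ry":0,"rz":0},{"fingers":1.0,"tx":0,"ty":0,"tz":0,"rx":0,"ry":0,"rz":0},{"fingers":1.0,"tx":0,"ty":0,"tz":0,"rx":0,"ry":0,"rz":0},{"fingers":1.0,"tx":0,"ty":0,"tz":0,"rx":0,"ry":0,"rz":0},{"fingers":1.0,"tx":0,"ty":0,"tz":0,"rx":0,"ry":0,"rz":0},{"fingers":1.0,"tx":0,"ty":0,"tz":0,"rx":0,"ry":0,"rz":0},{"fingers":1.0,"tx":0,"ty":0,"tz":0,"rx":0,"ry":0,"rz":0},{"fingers":1.0,"tx":0,"ty":0,"tz":0,"rx":0,"ry":0,"rz":0},{"fingers":1.0,"tx":0,"ty":0,"tz":0,"rx":0,"ry":0,"rz":0}])

```text
clock: 5.85
ee_pos: [0.4953, -0.154, 0.0199]
tool_rot: [179.9, -0.0, 106.7]
force: [-0.8, 1.2, 5.5]
finger_gap: 0.0192
grasp_force: 59.0
```

move_arm(increments=[{"fingers":1.0,"tx":0,"ty":0,"tz":-0.5,"rx":0,"ry":0,"rz":0},{"fingers":1.0,"tx":0,"ty":0,"tz":-1.5,"rx":0,"ry":0,"rz":0},{"fingers":1.0,"tx":0,"ty":0,"tz":-2.5,"rx":0,"ry":0,"rz":0},{"fingers":1.0,"tx":0,"ty":0,"tz":-3,"rx":0,"ry":0,"rz":0},{"fingers":1.0,"tx":0,"ty":0,"tz":-3,"rx":0,"ry":0,"rz":0},{"fingers":1.0,"tx":0,"ty":0,"tz":-2.5,"rx":0,"ry":0,"rz":0},{"fingers":1.0,"tx":0,"ty":0,"tz":-2,"rx":0,"ry":0,"rz":0},{"fingers":1.0,"tx":0,"ty":0,"tz":0,"rx":0,"ry":0,"rz":0},{"fingers":1.0,"tx":0,"ty":0,"tz":0,"rx":0,"ry":0,"rz":0},{"fingers":1.0,"tx":0,"ty":0,"tz":0,"rx":0,"ry":0,"rz":0}])

```text
clock: 6.85
ee_pos: [0.494, -0.1536, 0.1683]
tool_rot: [-179.9, -0.1, 106.7]
force: [0.8, -0.7, -3.7]
finger_gap: 0.0185
grasp_force: 59.1
```

```bash
python3 - <<'E'
from h import *
s=readout.get_state(); print(s["clock"],s["ee_pos"],s["tool_rot"],s["force"],s["ft_torque"])
ci=vision.camera_info("wrist"); im=np.ascontiguousarray(vision.read_camera("wrist")[:,:,::-1]); cv2.imwrite("pics/w4.png",im)
import pickle; pickle.dump((ci,s),open("w4.pkl","wb"))
E
```

```text
6.85 [ 0.49402077 -0.15361996  0.16828851] [-1.79895646e+02 -5.81842236e-02  1.06685846e+02] [ 0.76245562 -0.72292815 -3.68071602] [-0.01254974  0.0105863  -0.03067988]
```

View pics/w4.png

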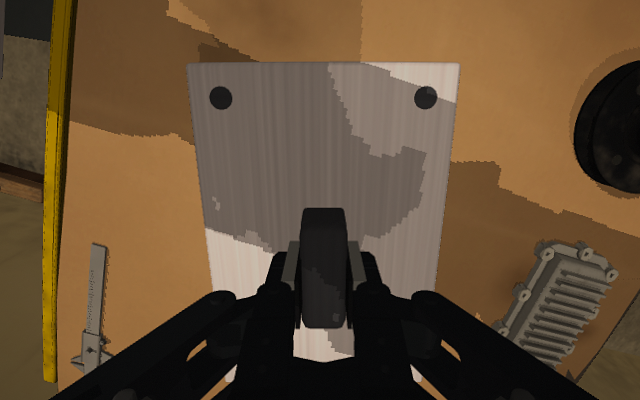

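The cover hangs level in the grip. Its far edge runs from (188,64) to (460,64) and the handle is at (324,268), between the pads.

```bash
python3 - <<'E'
from h import *
import pickle
ci,s=pickle.load(open("w4.pkl","rb"))
P=onplane(ci,[(188,64),(460,64),(210.5,265),(439,265)],.1625)*1000
a=np.radians(s["tool_rot"][2]); R=np.array([[np.cos(a),np.sin(a)],[np.sin(a),-np.cos(a)]]) # rows tool x,y
t=(P[:,:2]-s["ee_pos"][:2]*1000)@R.T; print(t.round(1))
off=np.array([t[:2,0].mean()-90,t[:2,1].mean()]); print("cover centre in tool",off)
for yaw in (82.3,):
  a2=np.radians(yaw); R2=np.array([[np.cos(a2),np.sin(a2)],[np.sin(a2),-np.cos(a2)]])
  tgt=np.array([488.6,201.4])-off@R2; print("tcp target",tgt,"tool delta in yaw82.3:",R2@(tgt-s["ee_pos"][:2]*1000))
E
```

```text
[[ 90.2 -57.6]
 [ 90.2  58.6]
 [ -6.7 -57.9]
 [ -6.5  59.9]]
cover centre in tool [0.19434906 0.51806702]
tcp target [488.0605642  201.27681717] tool delta in yaw82.3: [350.89815721 -53.45772975]
```

move_arm(increments=[{"fingers":1.0,"tx":0,"ty":0,"tz":0,"rx":0,"ry":0,"rz":4.4},{"fingers":1.0,"tx":0,"ty":0,"tz":0,"rx":0,"ry":0,"rz":5},{"fingers":1.0,"tx":0,"ty":0,"tz":0,"rx":0,"ry":0,"rz":5},{"fingers":1.0,"tx":0,"ty":0,"tz":0,"rx":0,"ry":0,"rz":5},{"fingers":1.0,"tx":0,"ty":0,"tz":0,"rx":0,"ry":0,"rz":5}])

```text
clock: 7.4
ee_pos: [0.4942, -0.154, 0.1682]
tool_rot: [-179.9, 0.0, 82.1]
force: [0.6, 0.4, -2.7]
finger_gap: 0.0189
grasp_force: 59.0
```

move_arm(increments=[{"fingers":1.0,"tx":1.5,"ty":-0.3,"tz":0,"rx":0,"ry":0,"rz":0},{"fingers":1.0,"tx":3,"ty":-0.5,"tz":0,"rx":0,"ry":0,"rz":0},{"fingers":1.0,"tx":4,"ty":-0.6,"tz":0,"rx":0,"ry":0,"rz":0},{"fingers":1.0,"tx":4.5,"ty":-0.6,"tz":0,"rx":0,"ry":0,"rz":0},{"fingers":1.0,"tx":4.5,"ty":-0.6,"tz":0,"rx":0,"ry":0,"rz":0},{"fingers":1.0,"tx":4.5,"ty":-0.6,"tz":0,"rx":0,"ry":0,"rz":0},{"fingers":1.0,"tx":4.5,"ty":-0.6,"tz":0,"rx":0,"ry":0,"rz":0},{"fingers":1.0,"tx":4,"ty":-0.6,"tz":0,"rx":0,"ry":0,"rz":0},{"fingers":1.0,"tx":3,"ty":-0.5,"tz":0,"rx":0,"ry":0,"rz":0},{"fingers":1.0,"tx":1.5,"ty":-0.4,"tz":0,"rx":0,"ry":0,"rz":0},{"fingers":1.0,"tx":0,"ty":0,"tz":0,"rx":0,"ry":0,"rz":0},{"fingers":1.0,"tx":0,"ty":0,"tz":0,"rx":0,"ry":0,"rz":0}])

```text
clock: 8.6
ee_pos: [0.4893, 0.1981, 0.1688]
tool_rot: [-180.0, 0.1, 82.2]
force: [-0.7, -0.8, -2.2]
finger_gap: 0.0193
grasp_force: 59.0
```

move_arm(increments=[{"fingers":1.0,"tx":0,"ty":0,"tz":1.5,"rx":0,"ry":0,"rz":0},{"fingers":1.0,"tx":0,"ty":0,"tz":2,"rx":0,"ry":0,"rz":0},{"fingers":1.0,"tx":0,"ty":0,"tz":1.5,"rx":0,"ry":0,"rz":0},{"fingers":1.0,"tx":0,"ty":0,"tz":0,"rx":0,"ry":0,"rz":0},{"fingers":1.0,"tx":0,"ty":0,"tz":0,"rx":0,"ry":0,"rz":0},{"fingers":1.0,"tx":0,"ty":0,"tz":0,"rx":0,"ry":0,"rz":0}])

```text
clock: 9.2
ee_pos: [0.4901, 0.1996, 0.1198]
tool_rot: [179.9, -0.0, 82.2]
force: [0.2, -0.4, -2.3]
finger_gap: 0.0187
grasp_force: 59.0
```

```bash
python3 - <<'E'
from h import *
s=readout.get_state(); print(s["clock"],s["ee_pos"],s["tool_rot"],s["force"],s["ft_torque"])
ci=vision.camera_info("wrist"); im=np.ascontiguousarray(vision.read_camera("wrist")[:,:,::-1]); cv2.imwrite("pics/w5.png",im)
import pickle; pickle.dump((ci,s),open("w5.pkl","wb"))
E
```

```text
9.2 [0.49011283 0.19961673 0.11984513] [ 1.79938692e+02 -3.28898647e-02  8.22357264e+01] [ 0.15749361 -0.41309886 -2.2905237 ] [-0.01201613  0.02630079  0.00647397]
```

View pics/w5.png

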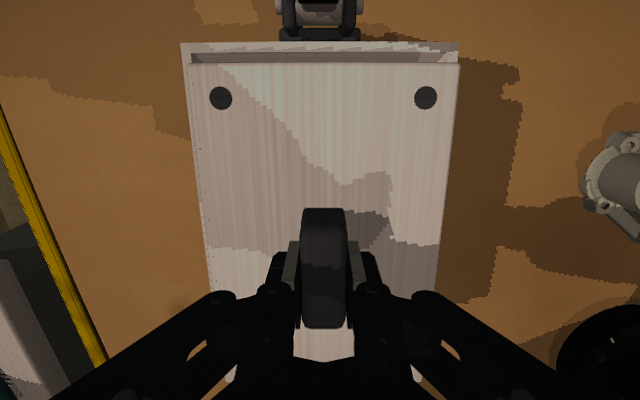

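The cover hovers over the chamber. The rim's far outer edge runs from (180,43) to (459,42), its inner edge is near row 53 across x 191–447, and the cover's far edge runs from (188,64) to (460,64).

```bash
python3 - <<'E'
from h import *
import pickle
ci,s=pickle.load(open("w5.pkl","rb"))
a=np.radians(s["tool_rot"][2]); R=np.array([[np.cos(a),np.sin(a)],[np.sin(a),-np.cos(a)]])
T=lambda px,z:((onplane(ci,px,z)[:,:2]-s["ee_pos"][:2])*1000@R.T).round(1)
print("cover",T([(188,64),(460,64)],.114)); print("rim out",T([(180.5,43),(459,42)],.08)); print("rim in(lead-in top/bottom?)",T([(191,53),(447,53)],.08),T([(192,63),(447,63)],.075))
im=cv2.imread("pics/w5.png"); g=cv2.cvtColor(im,cv2.COLOR_BGR2GRAY)
print(g[36:70,250],g[36:70,400]); print(g[47,174:200],g[47,440:466])
E
```

```text
cover [[ 90.2 -57.8]
 [ 90.3  58.4]]
rim out [[103.  -73.8]
 [103.5  70.2]]
rim in(lead-in top/bottom?) [[ 98.1 -68.9]
 [ 98.1  64.4]] [[ 93.5 -70.7]
 [ 93.6  66.7]]
[ 85  85  85  85  82 101 138 150 148 149 148 149 150 151 133 133  91  84
  86  91  89  87  85  87  87  86  87 131 141 150 156 158 156 157] [ 63  63  63  62  57 119 159 156 156 155 156 156 157 138 133 125  92  90
  91  90  87  88  88  87  88  87  97 136 141 149 155 154 154 154]
[ 86  85  85  86  85  83 104 132 138 137 136 137 137 136 136 136 131 131
 131 131 131 132 131 131 131 131] [104 105 105 105 105 105 104 105 105 102  99 100  99  99 100 100  99  99
  98  97  95  95  95  95  95  96]
```

move_arm(increments=[{"fingers":1.0,"tx":0.05,"ty":-0.2,"tz":0.5,"rx":0,"ry":0,"rz":0},{"fingers":1.0,"tx":0,"ty":0,"tz":0.5,"rx":0,"ry":0,"rz":0},{"fingers":1.0,"tx":0,"ty":0,"tz":0.4,"rx":0,"ry":0,"rz":0},{"fingers":1.0,"tx":0,"ty":0,"tz":0.4,"rx":0,"ry":0,"rz":0},{"fingers":1.0,"tx":0,"ty":0,"tz":0.3,"rx":0,"ry":0,"rz":0},{"fingers":1.0,"tx":0,"ty":0,"tz":0.3,"rx":0,"ry":0,"rz":0},{"fingers":1.0,"tx":0,"ty":0,"tz":0.2,"rx":0,"ry":0,"rz":0},{"fingers":1.0,"tx":0,"ty":0,"tz":0,"rx":0,"ry":0,"rz":0},{"fingers":1.0,"tx":0,"ty":0,"tz":0,"rx":0,"ry":0,"rz":0}])

```text
clock: 10.15
ee_pos: [0.4876, 0.2006, 0.0933]
tool_rot: [180.0, -0.0, 82.3]
force: [0.4, -1.3, -2.2]
finger_gap: 0.019
grasp_force: 59.0
```

move_arm(increments=[{"fingers":1.0,"tx":0,"ty":0,"tz":0.1,"rx":0,"ry":0,"rz":0},{"fingers":1.0,"tx":0,"ty":0,"tz":0.1,"rx":0,"ry":0,"rz":0},{"fingers":1.0,"tx":0,"ty":0,"tz":0,"rx":0,"ry":0,"rz":0}])

```text
clock: 10.45
ee_pos: [0.4878, 0.2008, 0.0924]
tool_rot: [-180.0, -0.1, 82.3]
force: [-3.2, -1.4, 8.5]
finger_gap: 0.0188
grasp_force: 60.6
```

move_arm(increments=[{"fingers":1.0,"tx":0,"ty":0,"tz":0.1,"rx":0,"ry":0,"rz":0},{"fingers":1.0,"tx":0,"ty":0,"tz":0.1,"rx":0,"ry":0,"rz":0},{"fingers":1.0,"tx":0,"ty":0,"tz":0,"rx":0,"ry":0,"rz":0}])

```text
clock: 10.75
ee_pos: [0.4878, 0.2008, 0.0907]
tool_rot: [-180.0, -0.1, 82.3]
force: [-2.9, -0.8, 11.9]
finger_gap: 0.0189
grasp_force: 61.0
```

move_arm(increments=[{"fingers":1.0,"tx":0,"ty":0,"tz":0.1,"rx":0,"ry":0,"rz":0},{"fingers":1.0,"tx":0,"ty":0,"tz":0.1,"rx":0,"ry":0,"rz":0},{"fingers":1.0,"tx":0,"ty":0,"tz":0.1,"rx":0,"ry":0,"rz":0},{"fingers":1.0,"tx":0,"ty":0,"tz":0,"rx":0,"ry":0,"rz":0}])

```text
clock: 11.15
ee_pos: [0.4878, 0.2008, 0.0878]
tool_rot: [-180.0, -0.1, 82.3]
force: [-4.1, -1.6, 12.5]
finger_gap: 0.0189
grasp_force: 61.1
```

move_arm(increments=[{"fingers":1.0,"tx":0,"ty":0,"tz":0.1,"rx":0,"ry":0,"rz":0},{"fingers":1.0,"tx":0,"ty":0,"tz":0.1,"rx":0,"ry":0,"rz":0},{"fingers":1.0,"tx":0,"ty":0,"tz":0,"rx":0,"ry":0,"rz":0},{"fingers":1.0,"tx":0,"ty":0,"tz":0,"rx":0,"ry":0,"rz":0}])

```text
clock: 11.55
ee_pos: [0.4878, 0.2008, 0.0859]
tool_rot: [-180.0, -0.1, 82.3]
force: [-5.9, -1.3, 15.2]
finger_gap: 0.0188
grasp_force: 61.2
```

move_arm(increments=[{"fingers":1.0,"tx":0,"ty":0,"tz":0.1,"rx":0,"ry":0,"rz":0},{"fingers":1.0,"tx":0,"ty":0,"tz":0,"rx":0,"ry":0,"rz":0}])

```text
clock: 11.75
ee_pos: [0.4877, 0.2008, 0.0858]
tool_rot: [-179.9, -0.1, 82.3]
force: [-8.8, -2.9, 25.9]
finger_gap: 0.0189
grasp_force: 62.7
```

move_arm(increments=[{"fingers":1.0,"tx":0,"ty":0,"tz":0.05,"rx":0,"ry":0,"rz":0},{"fingers":1.0,"tx":0,"ty":0,"tz":0,"rx":0,"ry":0,"rz":0}])

```text
clock: 11.95
ee_pos: [0.4877, 0.2008, 0.0858]
tool_rot: [-179.9, -0.2, 82.3]
force: [-9.6, -3.6, 30.4]
finger_gap: 0.0187
grasp_force: 63.4
```

It bottomed at TCP z 0.0858 (seat level), with the force climbing to 30 N. I'll unload, release, rise and look.

move_arm(increments=[{"fingers":1.0,"tx":0,"ty":0,"tz":-0.13,"rx":0,"ry":0,"rz":0},{"fingers":5,"tx":0,"ty":0,"tz":0,"rx":0,"ry":0,"rz":0},{"fingers":5,"tx":0,"ty":0,"tz":0,"rx":0,"ry":0,"rz":0},{"fingers":5,"tx":0,"ty":0,"tz":0,"rx":0,"ry":0,"rz":0},{"fingers":5,"tx":0,"ty":0,"tz":0,"rx":0,"ry":0,"rz":0},{"fingers":5,"tx":0,"ty":0,"tz":0,"rx":0,"ry":0,"rz":0},{"fingers":5,"tx":0,"ty":0,"tz":-2,"rx":0,"ry":0,"rz":0},{"fingers":5,"tx":0,"ty":0,"tz":-4,"rx":0,"ry":0,"rz":0},{"fingers":5,"tx":0,"ty":0,"tz":-4,"rx":0,"ry":0,"rz":0},{"fingers":0,"tx":0,"ty":0,"tz":-4,"rx":0,"ry":0,"rz":0},{"fingers":0,"tx":0,"ty":0,"tz":-3,"rx":0,"ry":0,"rz":0},{"fingers":0,"tx":0,"ty":0,"tz":0,"rx":0,"ry":0,"rz":0}])

```text
clock: 13.15
ee_pos: [0.4899, 0.2014, 0.258]
tool_rot: [179.7, -0.3, 82.3]
force: [0.7, 0.6, -0.4]
finger_gap: 0.0066
grasp_force: 0.0
```

move_arm(increments=[{"fingers":0,"tx":0,"ty":0,"tz":0,"rx":0,"ry":0,"rz":0},{"fingers":0,"tx":0,"ty":0,"tz":0,"rx":0,"ry":0,"rz":0},{"fingers":0,"tx":0,"ty":0,"tz":0,"rx":0,"ry":0,"rz":0},{"fingers":0,"tx":0,"ty":0,"tz":0,"rx":0,"ry":0,"rz":0}])

```text
clock: 13.55
ee_pos: [0.4871, 0.2004, 0.2531]
tool_rot: [-179.9, 0.1, 82.3]
force: [-0.3, 0.6, -0.3]
finger_gap: 0.0
grasp_force: 0.0
```

```bash
python3 - <<'E'
from h import *
s=readout.get_state(); print(s["clock"],s["ee_pos"],s["tool_rot"],s["force"],s["ft_torque"],s["finger_gap"])
ci=vision.camera_info("wrist"); im=np.ascontiguousarray(vision.read_camera("wrist")[:,:,::-1]); 
cv2.imwrite("pics/w6.png",im)
import pickle; pickle.dump((ci,s),open("w6.pkl","wb"))
E
```

```text
13.55 [0.4870837  0.20039086 0.25313006] [-1.79935676e+02  9.23995556e-02  8.22703618e+01] [-0.31300402  0.59183519 -0.34576639] [ 0.01058697  0.04131615 -0.01986719] 3.760144302442773e-05
```

View pics/w6.png

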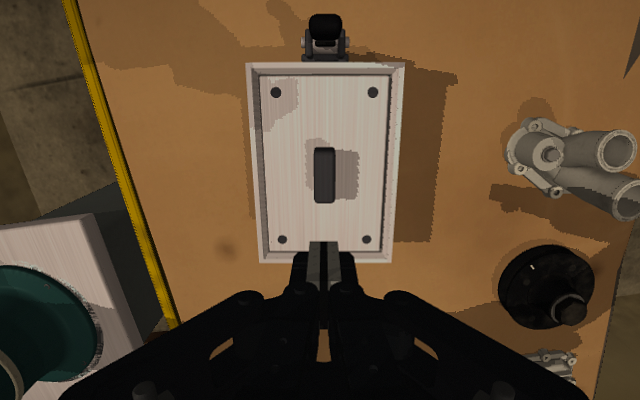

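The cover sits inside the rim, evenly placed, with its corners near (259,75), (391,75), (379,252) and (268,252). I'll check flushness by touch near each corner with the closed fingertips; the cover top should be met at z = 0.080.

move_arm(increments=[{"fingers":0,"tx":3.2,"ty":2.3,"tz":2,"rx":0,"ry":0,"rz":0},{"fingers":0,"tx":3.3,"ty":2.3,"tz":3,"rx":0,"ry":0,"rz":0},{"fingers":0,"tx":0,"ty":0,"tz":4,"rx":0,"ry":0,"rz":0},{"fingers":0,"tx":0,"ty":0,"tz":4,"rx":0,"ry":0,"rz":0},{"fingers":0,"tx":0,"ty":0,"tz":2.5,"rx":0,"ry":0,"rz":0},{"fingers":0,"tx":0,"ty":0,"tz":1.3,"rx":0,"ry":0,"rz":0},{"fingers":0,"tx":0,"ty":0,"tz":0,"rx":0,"ry":0,"rz":0},{"fingers":0,"tx":0,"ty":0,"tz":0.2,"rx":0,"ry":0,"rz":0},{"fingers":0,"tx":0,"ty":0,"tz":0.1,"rx":0,"ry":0,"rz":0},{"fingers":0,"tx":0,"ty":0,"tz":0,"rx":0,"ry":0,"rz":0}])

```text
clock: 14.6
ee_pos: [0.5424, 0.2593, 0.0844]
tool_rot: [179.9, -0.1, 82.3]
force: [0.4, 0.5, 0.2]
finger_gap: 0.0
grasp_force: 0.0
```

move_arm(increments=[{"fingers":0,"tx":0,"ty":0,"tz":0.1,"rx":0,"ry":0,"rz":0},{"fingers":0,"tx":0,"ty":0,"tz":0,"rx":0,"ry":0,"rz":0}])

```text
clock: 14.8
ee_pos: [0.5418, 0.2591, 0.0827]
tool_rot: [180.0, -0.0, 82.3]
force: [-0.4, 0.4, -0.5]
finger_gap: 0.0002
grasp_force: 0.0
```

move_arm(increments=[{"fingers":0,"tx":0,"ty":0,"tz":0.1,"rx":0,"ry":0,"rz":0},{"fingers":0,"tx":0,"ty":0,"tz":0.1,"rx":0,"ry":0,"rz":0},{"fingers":0,"tx":0,"ty":0,"tz":0,"rx":0,"ry":0,"rz":0},{"fingers":0,"tx":0,"ty":0,"tz":0,"rx":0,"ry":0,"rz":0}])

```text
clock: 15.2
ee_pos: [0.5418, 0.2589, 0.0802]
tool_rot: [180.0, -0.0, 82.3]
force: [-0.9, 0.0, 0.2]
finger_gap: 0.0
grasp_force: 0.2
```

move_arm(increments=[{"fingers":0,"tx":0,"ty":0,"tz":0.1,"rx":0,"ry":0,"rz":0},{"fingers":0,"tx":0,"ty":0,"tz":0,"rx":0,"ry":0,"rz":0}])

```text
clock: 15.4
ee_pos: [0.5418, 0.2589, 0.0802]
tool_rot: [-180.0, -0.0, 82.3]
force: [-2.8, -1.2, 8.5]
finger_gap: -0.0001
grasp_force: 4.2
```

move_arm(increments=[{"fingers":0,"tx":0,"ty":0,"tz":0.05,"rx":0,"ry":0,"rz":0},{"fingers":0,"tx":0,"ty":0,"tz":-1,"rx":0,"ry":0,"rz":0},{"fingers":0,"tx":0,"ty":-3,"tz":-1,"rx":0,"ry":0,"rz":0},{"fingers":0,"tx":0,"ty":-3,"tz":0,"rx":0,"ry":0,"rz":0},{"fingers":0,"tx":0,"ty":-3,"tz":0,"rx":0,"ry":0,"rz":0},{"fingers":0,"tx":0,"ty":0,"tz":1,"rx":0,"ry":0,"rz":0},{"fingers":0,"tx":0,"ty":0,"tz":0.7,"rx":0,"ry":0,"rz":0},{"fingers":0,"tx":0,"ty":0,"tz":0.2,"rx":0,"ry":0,"rz":0},{"fingers":0,"tx":0,"ty":0,"tz":0.1,"rx":0,"ry":0,"rz":0},{"fingers":0,"tx":0,"ty":0,"tz":0,"rx":0,"ry":0,"rz":0},{"fingers":0,"tx":0,"ty":0,"tz":0,"rx":0,"ry":0,"rz":0}])

```text
clock: 16.5
ee_pos: [0.4528, 0.271, 0.08]
tool_rot: [-179.8, -0.1, 82.2]
force: [-8.3, -0.4, 19.4]
finger_gap: 0.0005
grasp_force: 10.0
```

move_arm(increments=[{"fingers":0,"tx":0,"ty":0,"tz":-1.5,"rx":0,"ry":0,"rz":0},{"fingers":0,"tx":-3.5,"ty":0,"tz":-1,"rx":0,"ry":0,"rz":0},{"fingers":0,"tx":-4,"ty":0,"tz":0,"rx":0,"ry":0,"rz":0},{"fingers":0,"tx":-4,"ty":0,"tz":0,"rx":0,"ry":0,"rz":0},{"fingers":0,"tx":-1.5,"ty":0,"tz":0,"rx":0,"ry":0,"rz":0},{"fingers":0,"tx":0,"ty":0,"tz":1.5,"rx":0,"ry":0,"rz":0},{"fingers":0,"tx":0,"ty":0,"tz":0.7,"rx":0,"ry":0,"rz":0},{"fingers":0,"tx":0,"ty":0,"tz":0.2,"rx":0,"ry":0,"rz":0},{"fingers":0,"tx":0,"ty":0,"tz":0.1,"rx":0,"ry":0,"rz":0},{"fingers":0,"tx":0,"ty":0,"tz":0,"rx":0,"ry":0,"rz":0},{"fingers":0,"tx":0,"ty":0,"tz":0,"rx":0,"ry":0,"rz":0}])

```text
clock: 17.6
ee_pos: [0.4356, 0.1418, 0.08]
tool_rot: [-179.9, -0.0, 82.3]
force: [-5.7, -4.6, 20.1]
finger_gap: -0.0001
grasp_force: 10.8
```

move_arm(increments=[{"fingers":0,"tx":0,"ty":0,"tz":-1,"rx":0,"ry":0,"rz":0},{"fingers":0,"tx":0,"ty":3,"tz":-1,"rx":0,"ry":0,"rz":0},{"fingers":0,"tx":0,"ty":3,"tz":0,"rx":0,"ry":0,"rz":0},{"fingers":0,"tx":0,"ty":3,"tz":0,"rx":0,"ry":0,"rz":0},{"fingers":0,"tx":0,"ty":0,"tz":1,"rx":0,"ry":0,"rz":0},{"fingers":0,"tx":0,"ty":0,"tz":0.7,"rx":0,"ry":0,"rz":0},{"fingers":0,"tx":0,"ty":0,"tz":0.2,"rx":0,"ry":0,"rz":0},{"fingers":0,"tx":0,"ty":0,"tz":0.1,"rx":0,"ry":0,"rz":0},{"fingers":0,"tx":0,"ty":0,"tz":0,"rx":0,"ry":0,"rz":0},{"fingers":0,"tx":0,"ty":0,"tz":0,"rx":0,"ry":0,"rz":0}])

```text
clock: 18.6
ee_pos: [0.524, 0.1301, 0.0801]
tool_rot: [180.0, -0.1, 82.3]
force: [-3.1, -2.1, 16.1]
finger_gap: -0.0
grasp_force: 8.0
```

All four corners touch at 0.080 under 16–20 N without yielding (8 N at the first one), so the cover is home, level and flush. Next I go over and beyond the lever.

move_arm(increments=[{"fingers":0,"tx":0,"ty":0,"tz":-3,"rx":0,"ry":0,"rz":0},{"fingers":0,"tx":0,"ty":0,"tz":-4.5,"rx":0,"ry":0,"rz":0},{"fingers":0,"tx":0,"ty":0,"tz":-4.5,"rx":0,"ry":0,"rz":0},{"fingers":0,"tx":0,"ty":0,"tz":-4.5,"rx":0,"ry":0,"rz":0},{"fingers":0,"tx":4,"ty":-1,"tz":0,"rx":0,"ry":0,"rz":0},{"fingers":0,"tx":4.3,"ty":-1,"tz":0,"rx":0,"ry":0,"rz":0},{"fingers":0,"tx":4,"ty":-1,"tz":0,"rx":0,"ry":0,"rz":0},{"fingers":0,"tx":4,"ty":-1,"tz":0,"rx":0,"ry":0,"rz":0},{"fingers":0,"tx":4,"ty":-0.5,"tz":0,"rx":0,"ry":0,"rz":0},{"fingers":0,"tx":4,"ty":0,"tz":0,"rx":0,"ry":0,"rz":0},{"fingers":0,"tx":0,"ty":0,"tz":0,"rx":0,"ry":0,"rz":0},{"fingers":0,"tx":0,"ty":0,"tz":0,"rx":0,"ry":0,"rz":0}])

```text
clock: 19.8
ee_pos: [0.5107, 0.3774, 0.2424]
tool_rot: [-179.9, 0.1, 82.4]
force: [-0.2, -1.1, -0.2]
finger_gap: 0.0001
grasp_force: 0.0
```

move_arm(increments=[{"fingers":0,"tx":0,"ty":0,"tz":3,"rx":0,"ry":0,"rz":0},{"fingers":0,"tx":0,"ty":0,"tz":4,"rx":0,"ry":0,"rz":0},{"fingers":0,"tx":0,"ty":0,"tz":3,"rx":0,"ry":0,"rz":0},{"fingers":0,"tx":-1,"ty":0,"tz":0,"rx":0,"ry":0,"rz":0},{"fingers":0,"tx":-1,"ty":0,"tz":0,"rx":0,"ry":0,"rz":0},{"fingers":0,"tx":0,"ty":0,"tz":0,"rx":0,"ry":0,"rz":0},{"fingers":0,"tx":0,"ty":0,"tz":0,"rx":0,"ry":0,"rz":0}])

```text
clock: 20.5
ee_pos: [0.5108, 0.3568, 0.1459]
tool_rot: [179.9, -0.2, 82.2]
force: [0.0, 1.0, -0.6]
finger_gap: 0.0001
grasp_force: 0.0
```

move_arm(increments=[{"fingers":0,"tx":-0.7,"ty":0,"tz":0,"rx":0,"ry":0,"rz":0},{"fingers":0,"tx":-0.7,"ty":0,"tz":-0.1,"rx":0,"ry":0,"rz":0},{"fingers":0,"tx":-0.8,"ty":0,"tz":-0.1,"rx":0,"ry":0,"rz":0},{"fingers":0,"tx":-0.8,"ty":0,"tz":0,"rx":0,"ry":0,"rz":0},{"fingers":0,"tx":-0.8,"ty":0,"tz":0,"rx":0,"ry":0,"rz":0},{"fingers":0,"tx":-0.75,"ty":0,"tz":0.15,"rx":0,"ry":0,"rz":0},{"fingers":0,"tx":-0.75,"ty":0,"tz":0.25,"rx":0,"ry":0,"rz":0},{"fingers":0,"tx":-0.7,"ty":0,"tz":0.35,"rx":0,"ry":0,"rz":0},{"fingers":0,"tx":-0.65,"ty":0,"tz":0.45,"rx":0,"ry":0,"rz":0}])

```text
clock: 21.4
ee_pos: [0.5007, 0.2902, 0.1335]
tool_rot: [180.0, 0.0, 82.3]
force: [0.5, 2.1, 1.6]
finger_gap: -0.0002
grasp_force: 1.5
```

move_arm(increments=[{"fingers":0,"tx":-0.55,"ty":0,"tz":0.5,"rx":0,"ry":0,"rz":0},{"fingers":0,"tx":-0.55,"ty":0,"tz":0.65,"rx":0,"ry":0,"rz":0},{"fingers":0,"tx":-0.4,"ty":0,"tz":0.7,"rx":0,"ry":0,"rz":0},{"fingers":0,"tx":-0.35,"ty":0,"tz":0.7,"rx":0,"ry":0,"rz":0}])

```text
clock: 21.8
ee_pos: [0.4982, 0.2716, 0.1075]
tool_rot: [180.0, 0.1, 82.2]
force: [-0.3, -0.1, 2.6]
finger_gap: -0.0002
grasp_force: 1.6
```

move_arm(increments=[{"fingers":0,"tx":-0.2,"ty":0,"tz":0.6,"rx":0,"ry":0,"rz":0},{"fingers":0,"tx":-0.2,"ty":0,"tz":0.5,"rx":0,"ry":0,"rz":0},{"fingers":0,"tx":0,"ty":0,"tz":0.3,"rx":0,"ry":0,"rz":0},{"fingers":0,"tx":0,"ty":0,"tz":0,"rx":0,"ry":0,"rz":0},{"fingers":0,"tx":0,"ty":0,"tz":0,"rx":0,"ry":0,"rz":0}])

```text
clock: 22.3
ee_pos: [0.4977, 0.2684, 0.0941]
tool_rot: [180.0, 0.0, 82.3]
force: [0.1, -2.8, 3.9]
finger_gap: 0.0002
grasp_force: 1.9
```

move_arm(increments=[{"fingers":0,"tx":0,"ty":0,"tz":0.1,"rx":0,"ry":0,"rz":0},{"fingers":0,"tx":0,"ty":0,"tz":0.1,"rx":0,"ry":0,"rz":0},{"fingers":0,"tx":0,"ty":0,"tz":0,"rx":0,"ry":0,"rz":0},{"fingers":0,"tx":0,"ty":0,"tz":0,"rx":0,"ry":0,"rz":0}])

```text
clock: 22.7
ee_pos: [0.4979, 0.2684, 0.0939]
tool_rot: [-180.0, -0.0, 82.3]
force: [-4.4, -4.8, 20.8]
finger_gap: 0.0003
grasp_force: 10.2
```

The lever is at its stop: grip top at 0.0939 (0.094 expected when flat), with the force up to 20 N. I'll lift off straight up, step back and take a last look.

move_arm(increments=[{"fingers":0,"tx":0,"ty":0,"tz":-1,"rx":0,"ry":0,"rz":0},{"fingers":0,"tx":0,"ty":0,"tz":-3,"rx":0,"ry":0,"rz":0},{"fingers":0,"tx":0,"ty":0,"tz":-4,"rx":0,"ry":0,"rz":0},{"fingers":0,"tx":0,"ty":0,"tz":-4,"rx":0,"ry":0,"rz":0},{"fingers":0,"tx":-2,"ty":0,"tz":-4,"rx":0,"ry":0,"rz":0},{"fingers":0,"tx":-3,"ty":0,"tz":-2,"rx":0,"ry":0,"rz":0},{"fingers":0,"tx":-2,"ty":0,"tz":0,"rx":0,"ry":0,"rz":0},{"fingers":0,"tx":0,"ty":0,"tz":0,"rx":0,"ry":0,"rz":0},{"fingers":0,"tx":0,"ty":0,"tz":0,"rx":0,"ry":0,"rz":0},{"fingers":0,"tx":0,"ty":0,"tz":0,"rx":0,"ry":0,"rz":0}])

```text
clock: 23.7
ee_pos: [0.4876, 0.2007, 0.271]
tool_rot: [-179.9, 0.1, 82.4]
force: [-0.2, -0.1, -0.1]
finger_gap: -0.0001
grasp_force: 0.0
```

```bash
python3 - <<'E'
from h import *
s=readout.get_state(); print(s["clock"],s["ee_pos"],s["force"])
a=vision.read_camera("wrist")[:300,:,::-1]; b=vision.read_camera("scene")[150:300,150:400,::-1]
b=cv2.resize(b,None,fx=1.9,fy=1.9,interpolation=cv2.INTER_CUBIC)
o=np.zeros((600,640,3),np.uint8); o[:300]=a; o[305:305+b.shape[0],:b.shape[1]]=b; cv2.imwrite("pics/end.png",o)
E
```

```text
23.7 [0.48758401 0.200654   0.2710491 ] [-0.15915367 -0.10142799 -0.0882526 ]
```

View pics/end.png

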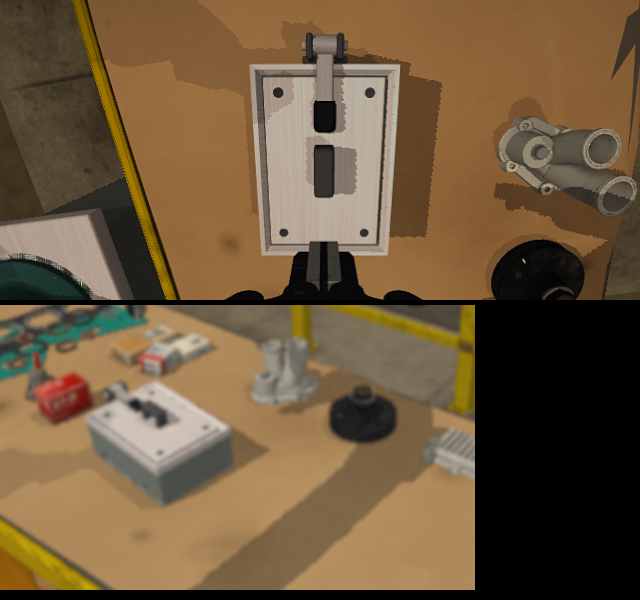

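The cover is flush inside the rim, with its edges at about (263,76) to (387,244). The lever lies flat over it from (325,45) to (325,130), clear of the handle, and the pulley and housing have not moved.

```bash
python3 -c "
from rig import workorder; print(workorder.finish_job())"
```

```text
the job is handed in; nothing more can be done
None
```

The cover is pressed fully home, level and flush with the rim. The cam lever was then flipped flat over it, and the job was handed in after about 24 s of robot time.

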